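Load the kiln tray with casting flasks in reverse order

TASK

The four filled casting flasks stand on their rubber bases in the wooden setting rack in the order they were poured, and the kiln is emptied from the other end. Move them all to the steel kiln tray, one flask standing upright on the floor of each bay, in reverse order: seen from the robot, the leftmost flask of the rack goes into the rightmost bay, the second from the left into the second from the right, and so on. The plaster is fragile: never tip a flask over, and set each one down rather than dropping it.

Things in the scene. Friction and masses are not known exactly. Their poses are not given: they have to be found in the camera images.
- setting_rack: Brown wooden board, 96 mm (its x) by 302 (y), 15 thick, fixed, left or right of the tray. Four rubber bases stand on it, centres at x = 0, y = -102, -34, 34, 102 mm. Origin: centre of its underside, on the table. x points away from the robot within 0.25 rad, y to the robot's left.
- kiln_tray: Steel tray, 86 mm (its x) by 284 (y), fixed. Four bays in a row, centres at x = 0, y = -102, -34, 34, 102 mm; each 78 (x) by 64 (y) inside, its floor 12 mm above the table, its 4 mm walls rising 10 mm above the floor. Empty at the start. Origin: centre of the tray at table height. x points away from the robot within 0.25 rad, y to the robot's left.
- flask_tall: Casting flask, the tallest flask: a plain round steel cylinder, 38 mm across, 72 mm high. White plaster and a dark hole show in its flat top. 150 to 310 g. Origin: centre of its underside, z up. Starts upright on its base, within 3 mm of its middle and turned within 0.05 rad of the rack, underside 27 mm above the table.
- flask_short: Casting flask, the shortest and widest flask: a plain round steel cylinder, 46 mm across, 50 mm high. White plaster and a dark hole show in its flat top. 150 to 310 g. Origin: centre of its underside, z up. Starts upright on its base, within 3 mm of its middle and turned within 0.05 rad of the rack, underside 27 mm above the table.
- flask_footed: Casting flask, the flask with a foot: a round steel cylinder 34 mm across, 62 mm high in all, on a flange foot 46 mm across and 6 mm thick. White plaster and a dark hole show in its flat top. 150 to 310 g. Origin: centre of its underside, z up. Starts upright on its base, within 3 mm of its middle and turned within 0.05 rad of the rack, underside 27 mm above the table.
- flask_square: Casting flask, the square flask: a steel block 40 x 40 mm, 58 mm high, sides along its x and y axes. White plaster and a dark hole show in its flat top. 150 to 310 g. Origin: centre of its underside, z up. Starts upright on its base, within 3 mm of its middle and turned within 0.05 rad of the rack, underside 27 mm above the table.
- base_tall: The fixed black rubber disc on which flask_tall stands at the start, 62 mm across, 12 thick. The four look alike; which is in which place of the rack changes. It stays behind and shows where flask_tall came from. Origin: centre of its underside, on the board; axes as the rack's.
- base_short: The fixed black rubber disc on which flask_short stands at the start, 62 mm across, 12 thick. The four look alike; which is in which place of the rack changes. It stays behind and shows where flask_short came from. Origin: centre of its underside, on the board; axes as the rack's.
- base_footed: The fixed black rubber disc on which flask_footed stands at the start, 62 mm across, 12 thick. The four look alike; which is in which place of the rack changes. It stays behind and shows where flask_footed came from. Origin: centre of its underside, on the board; axes as the rack's.
- base_square: The fixed black rubber disc on which flask_square stands at the start, 62 mm across, 12 thick. The four look alike; which is in which place of the rack changes. It stays behind and shows where flask_square came from. Origin: centre of its underside, on the board; axes as the rack's.

How it is judged (in metres and radians):
At the end, for the whole second after the job is handed in: Each flask stands upright (within 0.1 rad), released and at rest on the floor of the kiln tray (underside within 5 mm of it), in the bay that mirrors its starting place (within 16 mm of the bay's centre along the tray and 22 mm across it): the leftmost of the rack in the rightmost bay, and so on (x of flask_tall in the frame of kiln_tray between -0.022 and 0.022 m and z of flask_tall in the frame of kiln_tray between 0.007 and 0.017 m and angle between each of flask_tall, flask_short, flask_footed, flask_square's own z axis and vertical below 0.1 rad and linear speed of each of flask_tall, flask_short, flask_footed, flask_square below 0.02 m/s and angular speed of each of flask_tall, flask_short, flask_footed, flask_square below 0.2 rad/s and contact force between each of flask_tall, flask_short, flask_footed, flask_square and the fingers below 0.05 N and ((y of base_tall in the frame of setting_rack between -0.122 and -0.082 m and y of flask_tall in the frame of kiln_tray between 0.086 and 0.118 m) or (y of base_tall in the frame of setting_rack between -0.054 and -0.014 m and y of flask_tall in the frame of kiln_tray between 0.018 and 0.05 m) or (y of base_tall in the frame of setting_rack between 0.014 and 0.054 m and y of flask_tall in the frame of kiln_tray between -0.05 and -0.018 m) or (y of base_tall in the frame of setting_rack between 0.082 and 0.122 m and y of flask_tall in the frame of kiln_tray between -0.118 and -0.086 m)) and x of flask_short in the frame of kiln_tray between -0.022 and 0.022 m and z of flask_short in the frame of kiln_tray between 0.007 and 0.017 m and ((y of base_short in the frame of setting_rack between -0.122 and -0.082 m and y of flask_short in the frame of kiln_tray between 0.086 and 0.118 m) or (y of base_short in the frame of setting_rack between -0.054 and -0.014 m and y of flask_short in the frame of kiln_tray between 0.018 and 0.05 m) or (y of base_short in the frame of setting_rack between 0.014 and 0.054 m and y of flask_short in the frame of kiln_tray between -0.05 and -0.018 m) or (y of base_short in the frame of setting_rack between 0.082 and 0.122 m and y of flask_short in the frame of kiln_tray between -0.118 and -0.086 m)) and x of flask_footed in the frame of kiln_tray between -0.022 and 0.022 m and z of flask_footed in the frame of kiln_tray between 0.007 and 0.017 m and ((y of base_footed in the frame of setting_rack between -0.122 and -0.082 m and y of flask_footed in the frame of kiln_tray between 0.086 and 0.118 m) or (y of base_footed in the frame of setting_rack between -0.054 and -0.014 m and y of flask_footed in the frame of kiln_tray between 0.018 and 0.05 m) or (y of base_footed in the frame of setting_rack between 0.014 and 0.054 m and y of flask_footed in the frame of kiln_tray between -0.05 and -0.018 m) or (y of base_footed in the frame of setting_rack between 0.082 and 0.122 m and y of flask_footed in the frame of kiln_tray between -0.118 and -0.086 m)) and x of flask_square in the frame of kiln_tray between -0.022 and 0.022 m and z of flask_square in the frame of kiln_tray between 0.007 and 0.017 m and ((y of base_square in the frame of setting_rack between -0.122 and -0.082 m and y of flask_square in the frame of kiln_tray between 0.086 and 0.118 m) or (y of base_square in the frame of setting_rack between -0.054 and -0.014 m and y of flask_square in the frame of kiln_tray between 0.018 and 0.05 m) or (y of base_square in the frame of setting_rack between 0.014 and 0.054 m and y of flask_square in the frame of kiln_tray between -0.05 and -0.018 m) or (y of base_square in the frame of setting_rack between 0.082 and 0.122 m and y of flask_square in the frame of kiln_tray between -0.118 and -0.086 m))); the robot touches nothing.
It fails at once if a flask is tipped by more than 0.6 rad (angle between any of flask_tall, flask_short, flask_footed, flask_square's own z axis and vertical above 0.6 rad).
It fails at once if a flask is dropped (falls freely at more than 0.6 m/s, a drop of about 20 mm) ((linear speed of flask_tall above 0.6 m/s and contact force between flask_tall and anything else below 0.05 N) or (linear speed of flask_short above 0.6 m/s and contact force between flask_short and anything else below 0.05 N) or (linear speed of flask_footed above 0.6 m/s and contact force between flask_footed and anything else below 0.05 N) or (linear speed of flask_square above 0.6 m/s and contact force between flask_square and anything else below 0.05 N)).
It also fails if it takes over 102 s, if anything falls off the work surface, if the arm or the gripper's body presses on something with over 40 N, if the wrist force passes 120 N, or if a joint passes its speed limit or range.

ROBOT

A 6-joint arm with a two-finger parallel gripper is mounted at the origin on the work surface. World frame = base frame: x ahead of the robot, y to its left, z up, the work surface at z = 0. Lengths are in m, angles in degrees, forces in N, time in s.
With the tool pointing down it reaches from about 0.4 to 0.825 m from the base axis. Payload 7 kg.
Tool frame: the origin (TCP) lies on the front face of the gripper's body, between the roots of the fingers; the fingertips stand 66 mm ahead of it and the grasp point (between the pads) lies 47 mm ahead of it (nose_length is the distance from the TCP to the fingertips, in m); y points along the fingers, z is the direction in which the jaws open and shut, and the axes are right-handed (so a half turn about y gives the same grasp; the last joint's range is limited). The gripper opens to 88 mm and grips with 3 to 60 N. Pads are 19 mm wide; open, the fingers measure 130 mm over their backs; the gripper's body (78 mm by 193 mm) begins 47 mm behind the grasp point.
Start: joints at [-51.217, 20.546, 0.682, 0, -70.136, -16.507], TCP at [0.256, -0.625, 0.292] pointing down, gripper open.
Joint ranges: [-176.03, 176.03], [-82.01, 121.73], [-58.28, 71.71], [-173.87, 95.51], [-174.79, -0.11], [-173.66, 173.66]. Speed limits (degrees/s): [136.94, 136.94, 172.46, 180, 180, 180].

INTERFACE

Orientations are given as [roll, pitch, yaw] about the fixed x, y, z axes, in that order (R = Rz(yaw) Ry(pitch) Rx(roll)).
In Python, from plant import get_state, capture, close_job, nose_length gives the robot as it stands.
- The arm moves only by the tool apply_moves, never from a script. Its argument "rows" is a list of rows, each a list of 2 entries, a list of its own where there are three numbers: the shift along the tool's x, y, z in m, then the turn about the tool's y in degrees. In form: [[[tx, ty, tz], yaw], ...]. A call has 1 to 20 rows; each row is the pose to reach, as a shift and turn from the pose commanded when the call began, along the tool's axes at that moment; what a row does not reach only later rows make up. A row lasts 1/8 s, in which the tool goes at most 62.5 mm and 10.7 degrees, less where a joint would pass 70% of its speed; a pose out of reach is approached as far as the arm can. A call with a gripper value outside its range is refused whole. "gripper" is the opening, from 0 (shut) to 1 (fully open), set as the call begins (left out, the last holds). The fingers move at their own pace and stop on an object; "grip_force" is the grip in N (left out, the last holds). Time passes only in rows, so rows that repeat a pose let the fingers close. It gives the time, the measured TCP pose, the force and the opening at its end, in the units of the state.
- get_state(): the state, without advancing time (a new reading comes with each control period).
- capture(name): name is "scene" or "top" or "wrist"; returns a dict with "pixels" (400x640x3 uint8, blue, green, red), "z_map" (400x640 float32, m along the optical axis (not along the pixel's ray), 0 where there is no reading), "intrinsics" (3x3 intrinsics, pixels), "rvec" (rotation vector, rad) and "tvec" (3), from world to camera coordinates, as OpenCV has them; the wrist camera has in their place "mount" (4x4, takes a point from camera to tool coordinates, whose origin is the TCP and whose axes are the tool frame's). Camera axes: x right, y down, z forward; pixel columns grow to the right and rows downward; lengths in m; the calibration is good to about 2 mm. The wrist camera is an equidistant fisheye: a pixel r from the principal point sees the ray r / f radians off the axis. A picture is of the moment at which its call begins: read the wrist's pose just before it.
- close_job(): hands the job in, once; it reports no verdict.
The state is a dict: "time_s": time; "joints": joint angles; "qd": joint speeds; "joint_torque": joint torques, N m; "tcp_pos": TCP position; "eef_rot": TCP orientation; "contact_force": force on the tool from outside, world axes, zero at the start; "moment": the same for the moment, N m; "gripper_width": finger opening in m.
Only numpy, scipy, OpenCV 4.12 (cv2) and the standard library are available. Lean on these libraries where they do the work, as an engineer would, in place of code of your own. Each camera call takes 0.05 s, during which the arm holds its last target.

## Working session

There is one attempt and no reset: what is moved stays moved. The work goes in short steps, Python scripts to look and compute and a tool call to move; the robot and the scene stay as the last step left them, time stands still between calls to the robot, and variables do not carry over. Pictures are saved under pics/ and viewed, and the job is handed in when it is done.

Besides the shell and the picture viewer there is one more tool, called after ">>>" as a command line: name --argument value ..., lists and objects as JSON in quotes. apply_moves: Moves the arm, as the interface text tells. Its arguments: {"type":"object","properties":{"rows":{"type":"array"},"gripper":{"type":"number"},"grip_force":{"type":"number"}},"required":["rows"]}

```bash
mkdir -p pics; ls
python3 - <<'E'
from plant import *
import cv2
s=get_state();print(s)
for n in("scene","top","wrist"):
    c=capture(n);cv2.imwrite(f"pics/{n}0.png",c["pixels"]);print(n,c["intrinsics"],c.get("rvec"),c.get("tvec"),c.get("mount"))
print(nose_length if not callable(nose_length) else nose_length())
E
```

```text
pics
{'time_s': 0.0, 'joints': array([-5.12168236e+01,  2.05925524e+01,  6.34235065e-01, -1.94221877e-02,
       -7.01358708e+01, -1.65064414e+01]), 'qd': array([-0.02058222,  0.11963161, -0.03448597,  0.060177  ,  0.03924077,
       -0.03959181]), 'joint_torque': array([ 8.17793098e-04, -5.82723856e+01,  2.93053257e+01,  6.99770093e+00,
        6.81267818e-03, -7.71120222e-05]), 'tcp_pos': array([ 0.25571448, -0.6242833 ,  0.29121568]), 'eef_rot': array([-8.99045056e+01,  9.25797441e-03,  2.22701282e+01]), 'contact_force': array([ 0.20106762,  0.61601927, -0.26314705]), 'moment': array([-0.00035651, -0.07040031, -0.03315007]), 'gripper_width': 0.08753310199182245}
scene [[398.09670823   0.         326.9422476 ]
 [  0.         398.09670823 196.12423838]
 [  0.           0.           1.        ]] [ 1.32606842  2.24912002 -0.88855319] [ 0.26071595 -0.28746112  1.19896307] None
top [[500.60487388   0.         312.55410528]
 [  0.         500.60487388 193.32818572]
 [  0.           0.           1.        ]] [ 2.16915746 -2.12413311  0.22018139] [-0.0323401   0.49872055  0.93284441] None
wrist [[309.70691629   0.         321.31531649]
 [  0.         309.70691629 199.80935875]
 [  0.           0.           1.        ]] None None [[ 4.14452494e-04  9.55084952e-01  2.96331846e-01 -8.04556423e-02]
 [ 6.22391708e-04 -2.96332061e-01  9.55084772e-01 -9.24797570e-02]
 [ 9.99999720e-01 -2.11402782e-04 -7.17252516e-04  1.43649073e-03]
 [ 0.00000000e+00  0.00000000e+00  0.00000000e+00  1.00000000e+00]]
0.0656
```

View pics/top0.png

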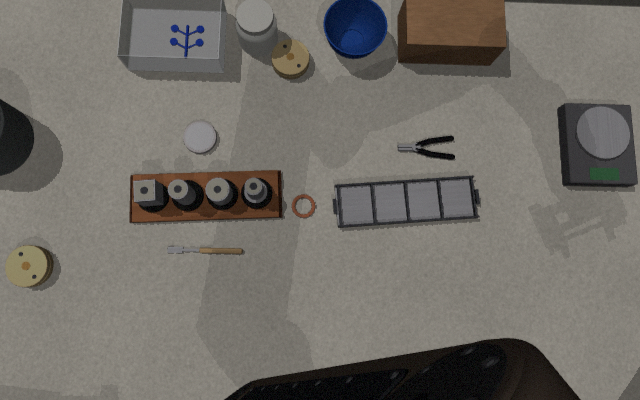

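View pics/scene0.png

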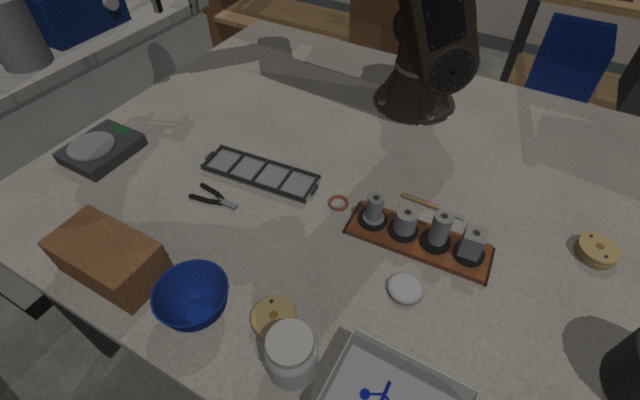

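View pics/wrist0.png

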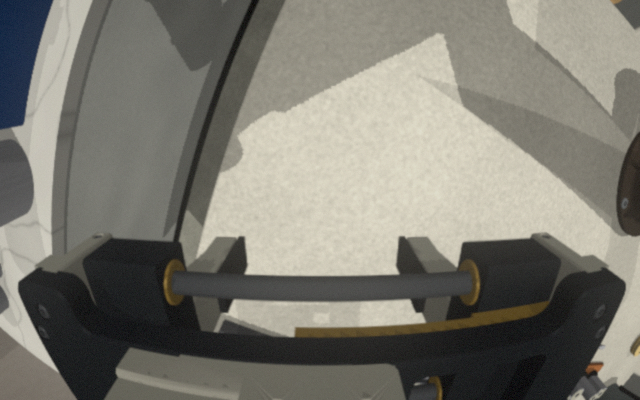

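```bash
cat > h.py <<'E'
import numpy as np,cv2
from plant import *
def cam(c):
    R=cv2.Rodrigues(np.array(c["rvec"],float))[0];t=np.array(c["tvec"],float).reshape(3);return R,t,-R.T@t
def ray(c,px,z):
    R,t,o=cam(c);px=np.atleast_2d(np.array(px,float))
    d=np.c_[px,np.ones(len(px))]@np.linalg.inv(c["intrinsics"]).T@R
    return o+d*((z-o[2])/d[:,2])[:,None]
def proj(c,P):
    R,t,o=cam(c);q=np.atleast_2d(P)@R.T+t;q=q@np.array(c["intrinsics"]).T;return q[:,:2]/q[:,2:]
E
python3 - <<'E'
from h import *
c=capture("top");print("top cam",cam(c)[2]);im=c["pixels"]
s=capture("scene");print("scene cam",cam(s)[2])
cv2.imwrite("pics/tl.png",cv2.resize(im[155:235,120:290],None,fx=4.7,fy=4.7,interpolation=cv2.INTER_CUBIC))
cv2.imwrite("pics/tr.png",cv2.resize(im[165:240,325:490],None,fx=4.8,fy=4.8,interpolation=cv2.INTER_CUBIC))
cv2.imwrite("pics/sc.png",cv2.resize(s["pixels"][180:285,335:505],None,fx=4.7,fy=4.7,interpolation=cv2.INTER_CUBIC))
E
```

```text
top cam [0.33248908 0.00862665 1.00466082]
scene cam [1.03205932 0.26478004 0.67295188]
```

View pics/tl.png

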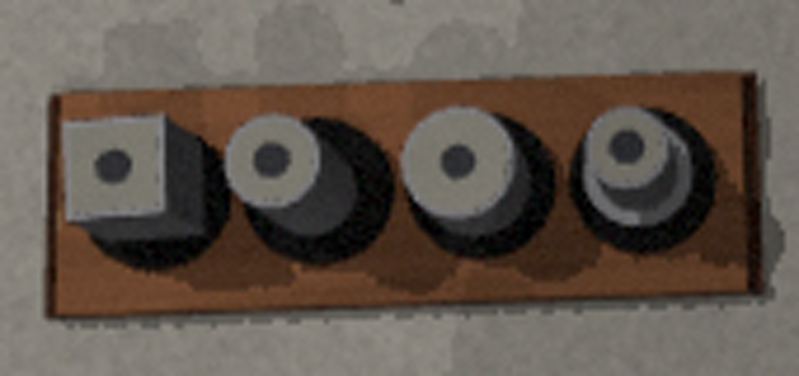

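View pics/tr.png

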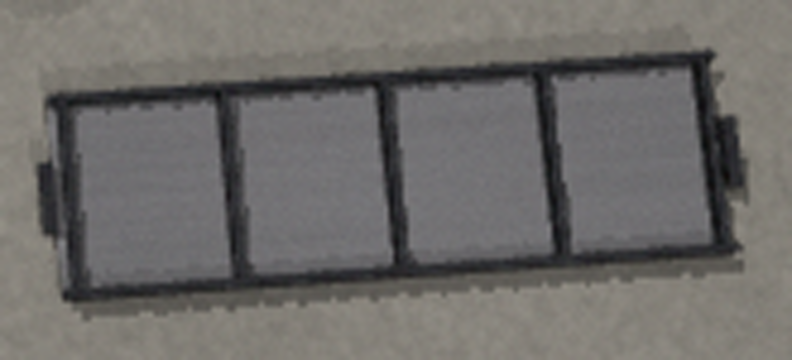

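View pics/sc.png

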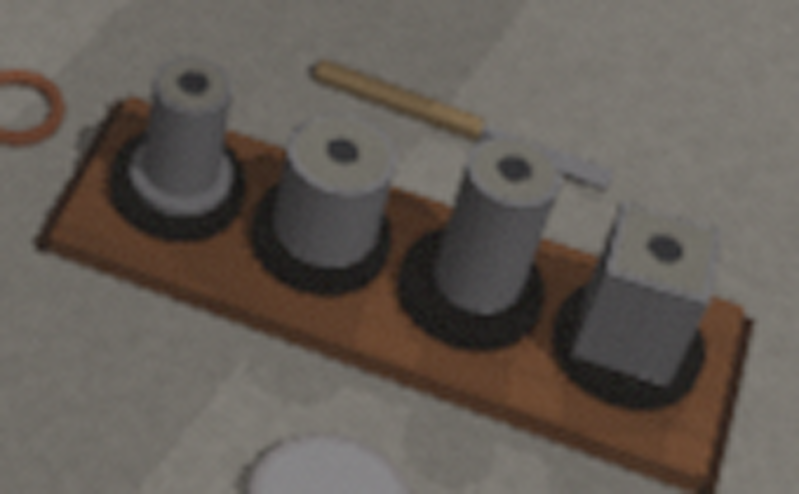

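Run:
```python
from h import *
def blobs(mask,off,amin,amax):
    n,l,st,ce=cv2.connectedComponentsWithStats(mask.astype(np.uint8),connectivity=4)
    return [(ce[i]+off,st[i,4],st[i]) for i in range(1,n) if amin<=st[i,4]<=amax]
def fit(P,Y):
    P=P[:,:2];m=P.mean(0);u=np.linalg.svd(P-m)[2][0]
    if u[1]<0:u=-u
    return m-0,u,(P-m)@u
caps=[capture("top") for _ in range(3)]
im=np.mean([c["pixels"] for c in caps],0);c=caps[0]
g=im.mean(2)
# tray bays
b=blobs(((g[165:240,325:490]>82)),np.array([325,165]),500,1300)
for x in b:print("bay",x[0].round(1),x[1],ray(c,x[0],.017).round(4))
print(g[200,325:400].astype(int)); print(g[193,130:200].astype(int))
hs={"square":.085,"tall":.099,"short":.077,"footed":.089}
pix={"square":(144,190.3),"tall":(178,189),"short":(217.4,189.3),"footed":(253.5,186.2)}
for k,(u,v) in pix.items():
    u0,v0=int(u)-9,int(v)-9;w=g[v0:v0+19,u0:u0+19]
    yy,xx=np.mgrid[0:19,0:19]
    m=(w<90)&(np.hypot(xx-9,yy-9)<5)
    wt=np.clip(105-w,0,None)*(np.hypot(xx-(u-u0),yy-(v-v0))<5.5)
    cx,cy=(wt*xx).sum()/wt.sum()+u0,(wt*yy).sum()/wt.sum()+v0
    print(k,round(cx,2),round(cy,2),ray(c,(cx,cy),hs[k]).round(4))
# rack
hsv=cv2.cvtColor(im.astype(np.uint8),cv2.COLOR_BGR2HSV)
roi=im[160:230,120:290];m=((roi[:,:,2]-roi[:,:,0])>25).astype(np.uint8)
ct=max(cv2.findContours(m,0,1)[0],key=cv2.contourArea)
r=cv2.minAreaRect(ct);box=cv2.boxPoints(r)+[120,160];print(ray(c,box,.015).round(4)[:,:2],ray(c,np.array(r[0])+[120,160],.015).round(4))
B=ray(c,box,.015)[:,:2];print([np.linalg.norm(B[i]-B[(i+1)%4]).round(4) for i in range(4)])
# depth check
zm=c["z_map"]
for k,(u,v) in pix.items():
    zz=zm[int(v)+4,int(u)+3]; R,t,o=cam(c); q=np.linalg.inv(c["intrinsics"])@[int(u)+3,int(v)+4,1]*zz; print(k,(R.T@(q-t)).round(4))
s=get_state();print(s["joints"],s["tcp_pos"],s["eef_rot"])
```

```text
bay [456.2 197.9] 1058 [[ 0.5015 -0.3131  0.017 ]]
bay [423.1 200.2] 1074 [[ 0.4951 -0.2457  0.017 ]]
bay [390.1 202.5] 1070 [[ 0.489  -0.1788  0.017 ]]
bay [356.4 204.7] 1090 [[ 0.4828 -0.111   0.017 ]]
[131 132 130 132 129 129 127  95  50  47  44  75  75  42  50  54  77 108
 109 109 110 107 111 109 109 110 111 112 110 112 110 111 111 112 110 112
 111 111 111 110 111 113 114 115 114 112  64  41  47  58  78 111 116 116
 114 114 116 116 116 116 118 116 118 117 116 117 117 116 116 115 116 115
 115 115 116]
[ 44  28  56  83 125 117 118 119 117 117 118  92  66  60  61  65  89 114
 117 117 116 118 119 103 127  51  36  34  38  39  38  39  37  17   4   6
  12   6  56 122 120 116 117 116 117 116 117 118 117 116 117 118 116 117
 119 119 114  48  44  41  40  38  39  35  37  27  11   7   3   8]
square 143.69 189.9 [[0.491  0.2913 0.085 ]]
tall 177.31 188.57 [[0.4925 0.2266 0.099 ]]
short 216.98 188.88 [[0.4976 0.1583 0.077 ]]
footed 252.9 185.71 [[0.503  0.0905 0.089 ]]
[[0.5341 0.3452]
 [0.552  0.044 ]
 [0.4552 0.0381]
 [0.4387 0.3346]] [[0.4946 0.1914 0.015 ]]
[np.float64(0.3018), np.float64(0.0971), np.float64(0.297), np.float64(0.096)]
square [0.4834 0.2845 0.0856]
tall [0.4844 0.2194 0.0994]
short [0.4896 0.1521 0.0786]
footed [0.4952 0.0845 0.0885]
[-5.12152757e+01  2.05523735e+01  6.74850505e-01 -3.41218868e-03
 -7.01358147e+01 -1.65067188e+01] [ 0.25584707 -0.6245515   0.2920285 ] [-8.99863003e+01  7.12955689e-04  2.22768458e+01]
```

>>> apply_moves --rows '[[[0.015,0,0.01],-3],[[0.05,0,0.03],-7],[[0.085,0,0.05],-11],[[0.12,0,0.07],-15],[[0.155,0,0.09],-19],[[0.19,0,0.113],-23],[[0.225,0,0.135],-27],[[0.26,0,0.157],-31],[[0.295,0,0.178],-35],[[0.325,0,0.194],-38],[[0.342,0,0.204],-40],[[0.349,0,0.208],-40]]' --gripper 1

```text
time_s: 1.9
tcp_pos: [0.5004, -0.2988, 0.2922]
eef_rot: [-90.0, -0.0, 62.4]
contact_force: [-0.2, 0.2, -0.7]
gripper_width: 0.0877
```

```bash
cat >> h.py <<'E'
def delta(x,y,z,yaw):
    s=get_state();p=np.array(s["tcp_pos"]);y0=np.radians(s["eef_rot"][2])
    d=np.array([x,y,z])-p
    print("t",s["time_s"],"pos",p.round(4),"rot",np.round(s["eef_rot"],2),"w",round(s["gripper_width"],4),"F",np.round(s["contact_force"],1))
    print("-> tool",np.round([d[0]*np.cos(y0)+d[1]*np.sin(y0),-d[2],-d[0]*np.sin(y0)+d[1]*np.cos(y0)],4),"turn",round(np.degrees(y0)-yaw,2))
E
python3 -c "
from h import *
delta(.491,.2913,.24,93.4)"
```

```text
t 1.9 pos [ 0.5004 -0.2988  0.2922] rot [-90.    -0.    62.38] w 0.0877 F [-0.2  0.2 -0.7]
-> tool [0.5185 0.0522 0.2819] turn -31.02
```

>>> apply_moves --rows '[[[0.01,0,0.005],-2],[[0.04,0,0.022],-4],[[0.075,0,0.041],-6],[[0.11,0,0.06],-8],[[0.145,0,0.079],-10],[[0.18,0,0.098],-12],[[0.215,0,0.117],-14],[[0.25,0,0.136],-16],[[0.285,0.005,0.155],-18],[[0.32,0.01,0.174],-20],[[0.355,0.015,0.193],-22],[[0.39,0.02,0.212],-24],[[0.425,0.025,0.231],-26],[[0.46,0.03,0.25],-28],[[0.49,0.04,0.266],-30],[[0.51,0.048,0.277],-31],[[0.5185,0.052,0.282],-31],[[0.5185,0.052,0.282],-31],[[0.5185,0.052,0.282],-31]]'

```text
time_s: 4.28
tcp_pos: [0.4917, 0.2895, 0.2405]
eef_rot: [-90.0, -0.0, 93.2]
contact_force: [-0.1, 0.6, 1.0]
gripper_width: 0.088
```

```bash
python3 -c "
from h import *
delta(.491,.2913,.027+.018+.0656,93.4)
c=capture('wrist');cv2.imwrite('pics/w1.png',c['pixels'])"
```

```text
t 4.275 pos [0.4917 0.2895 0.2405] rot [-9.001e+01 -1.000e-02  9.322e+01] w 0.088 F [-0.1  0.6  1. ]
-> tool [0.0018 0.1299 0.0006] turn -0.18
```

View pics/w1.png

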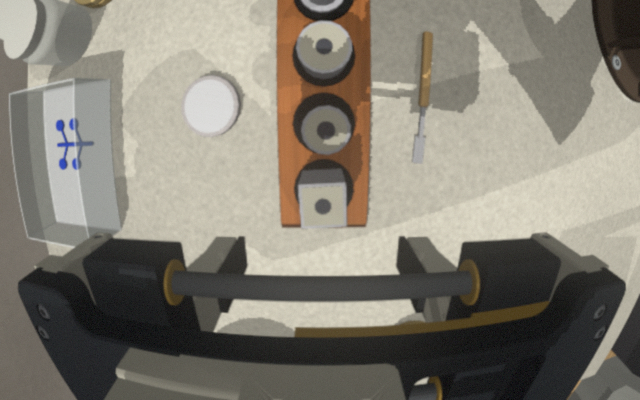

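The wrist view shows the square flask's hole at (323,207), with tall, short and footed behind it along the rack. I'll cross-check those positions by ray casting.

```bash
cat >> h.py <<'E'
from scipy.spatial.transform import Rotation as Ro
def wray(px,z):
    s=get_state();c=capture("wrist");K=c["intrinsics"];M=np.array(c["mount"])
    R=Ro.from_euler("xyz",s["eef_rot"],degrees=True).as_matrix()
    for u,v in px:
        a=np.array([u-K[0][2],v-K[1][2]]);r=np.linalg.norm(a);th=r/K[0][0]
        d=np.r_[a/r*np.sin(th),np.cos(th)]
        o=R@M[:3,3]+s["tcp_pos"];w=R@M[:3,:3]@d
        zz=z[px.index((u,v))];print((u,v),(o+w*(zz-o[2])/w[2]).round(4))
E
python3 -c "
from h import *
wray([(323,207),(324,130.5),(323,46)],[.085,.099,.077])"
```

```text
(323, 207) [0.4897 0.2935 0.085 ]
(324, 130.5) [0.4927 0.2284 0.099 ]
(323, 46) [0.4973 0.1596 0.077 ]
```

>>> apply_moves --rows '[[[0.002,0.01,0],0],[[0.003,0.03,0.001],0],[[0.003,0.055,0.001],0],[[0.003,0.08,0.001],0],[[0.003,0.1,0.001],0],[[0.003,0.115,0.001],0],[[0.003,0.125,0.001],0],[[0.003,0.13,0.001],0],[[0.003,0.13,0.001],0]]'

```text
time_s: 5.5
tcp_pos: [0.4904, 0.2933, 0.1102]
eef_rot: [-90.0, 0.0, 93.3]
contact_force: [0.8, 0.3, -0.3]
gripper_width: 0.0874
```

>>> apply_moves --rows '[[[0,0,0],0],[[0,0,0],0],[[0,0,0],0],[[0,0,0],0],[[0,0,0],0],[[0,0,0],0],[[0,0,0],0],[[0,0,0],0]]' --gripper 0 --grip_force 30

```text
time_s: 6.5
tcp_pos: [0.4904, 0.2933, 0.1102]
eef_rot: [-90.0, -0.0, 93.3]
contact_force: [-0.2, -0.1, 0.6]
gripper_width: 0.0407
```

>>> apply_moves --rows '[[[0,-0.005,0],0],[[0,-0.015,0],0],[[0,-0.03,0],0],[[0,-0.05,0],0],[[0,-0.07,0],0],[[0,-0.087,0],0],[[0,-0.1,0],0],[[0,-0.105,0],0],[[0,-0.105,0],0]]'

```text
time_s: 7.62
tcp_pos: [0.4903, 0.2933, 0.2153]
eef_rot: [-90.0, -0.0, 93.3]
contact_force: [0.0, 0.5, -3.4]
gripper_width: 0.0406
```

```bash
python3 -c "
from h import *
delta(.5015,-.3131,.215,95.3)"
```

```text
t 7.625 pos [0.4903 0.2933 0.2153] rot [-9.001e+01 -2.000e-02  9.327e+01] w 0.0406 F [ 0.   0.5 -3.4]
-> tool [-6.06e-01  3.00e-04  2.34e-02] turn -2.03
```

>>> apply_moves --rows '[[[-0.008,0,0],0],[[-0.026,0,0.001],0],[[-0.054,0,0.002],0],[[-0.09,0,0.003],0],[[-0.127,0,0.005],0],[[-0.165,0,0.006],0],[[-0.203,0,0.008],-1],[[-0.241,0,0.009],-1],[[-0.279,0,0.011],-1],[[-0.317,0,0.012],-1],[[-0.355,0,0.014],-1],[[-0.393,0,0.015],-1],[[-0.431,0,0.017],-2],[[-0.469,0,0.018],-2],[[-0.506,0,0.02],-2],[[-0.54,0,0.021],-2],[[-0.568,0,0.022],-2],[[-0.59,0,0.023],-2],[[-0.602,0,0.023],-2],[[-0.606,0,0.0235],-2]]'

```text
time_s: 10.12
tcp_pos: [0.5006, -0.314, 0.215]
eef_rot: [-90.0, -0.0, 95.2]
contact_force: [0.0, 1.0, -2.2]
gripper_width: 0.0409
```

>>> apply_moves --rows '[[[0,0.005,0],0],[[0,0.02,0],0],[[0,0.04,0],0],[[0,0.06,0],0],[[0,0.075,0],0],[[0,0.082,0],0],[[0,0.085,0],0],[[0,0.085,0],0]]'

```text
time_s: 11.12
tcp_pos: [0.5018, -0.3131, 0.1304]
eef_rot: [-90.0, 0.0, 95.3]
contact_force: [-0.6, -1.0, -2.2]
gripper_width: 0.0405
```

```bash
python3 -c "
from h import *
delta(.5015,-.3131,.012+.018+.0656,95.3)
c=capture('wrist');cv2.imwrite('pics/w2.png',c['pixels'])
c=capture('scene');cv2.imwrite('pics/s2.png',cv2.resize(c['pixels'][80:240,160:400],None,fx=3,fy=3))"
```

```text
t 11.125 pos [ 0.5018 -0.3131  0.1304] rot [-9.002e+01  1.000e-02  9.529e+01] w 0.0405 F [-0.6 -1.  -2.2]
-> tool [0.     0.0348 0.0003] turn -0.01
```

View pics/w2.png

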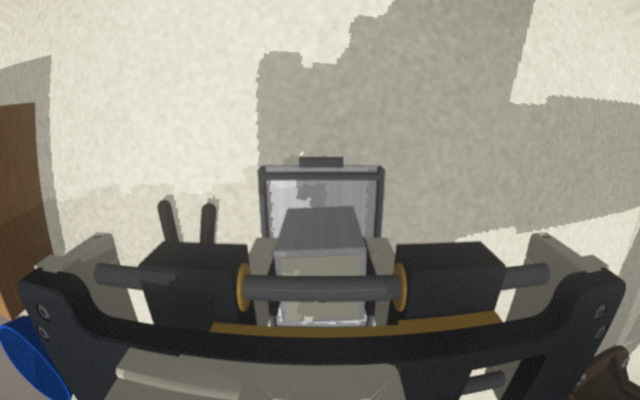

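View pics/s2.png

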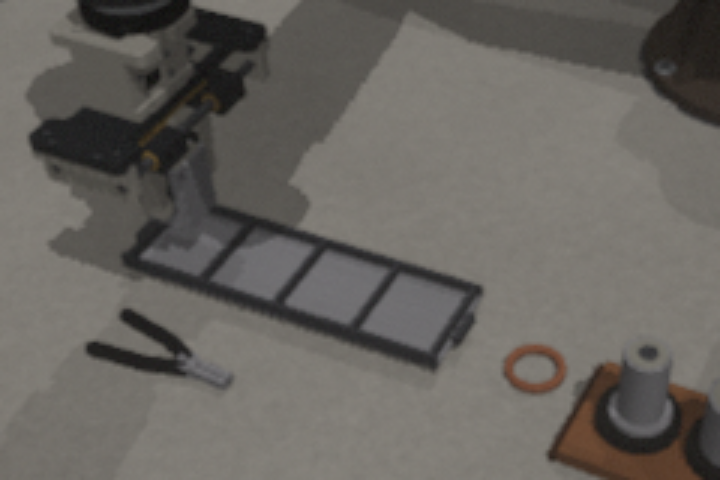

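The wrist view has the flask at (320,265), centred between the tray walls at columns 262 and 382. Lowering.

>>> apply_moves --rows '[[[0,0.008,0],0],[[0,0.018,0],0],[[0,0.026,0],0],[[0,0.03,0],0],[[0,0.032,0],0],[[0,0.0335,0],0],[[0,0.0345,0],0],[[0,0.0345,0],0],[[0,0.0345,0],0]]'

```text
time_s: 12.35
tcp_pos: [0.5016, -0.3131, 0.0958]
eef_rot: [-90.0, 0.0, 95.3]
contact_force: [-0.6, -0.2, -2.4]
gripper_width: 0.0403
```

>>> apply_moves --rows '[[[0,0.0005,0],0],[[0,0.001,0],0],[[0,0.0015,0],0],[[0,0.0015,0],0]]'

```text
time_s: 12.85
tcp_pos: [0.5016, -0.3131, 0.0952]
eef_rot: [-90.0, 0.0, 95.3]
contact_force: [-2.1, 2.5, 7.4]
gripper_width: 0.0406
```

>>> apply_moves --rows '[[[0,0,0],0],[[0,0,0],0],[[0,0,0],0],[[0,0,0],0],[[0,-0.01,0],0],[[0,-0.03,0],0],[[0,-0.06,0],0],[[0,-0.09,0],0],[[0,-0.11,0],0],[[0,-0.12,0],0]]' --gripper 1

```text
time_s: 14.1
tcp_pos: [0.5019, -0.3132, 0.2161]
eef_rot: [-90.1, 0.1, 95.3]
contact_force: [0.4, 0.2, -0.6]
gripper_width: 0.0876
```

```bash
python3 -c "
from h import *
delta(.4925,.2275,.215,93.4)
c=capture('wrist');cv2.imwrite('pics/w3.png',c['pixels'])"
```

```text
t 14.1 pos [ 0.5019 -0.3132  0.2161] rot [-9.013e+01  5.000e-02  9.528e+01] w 0.0876 F [ 0.4  0.2 -0.6]
-> tool [ 0.5393  0.0011 -0.0404] turn 1.88
```

View pics/w3.png

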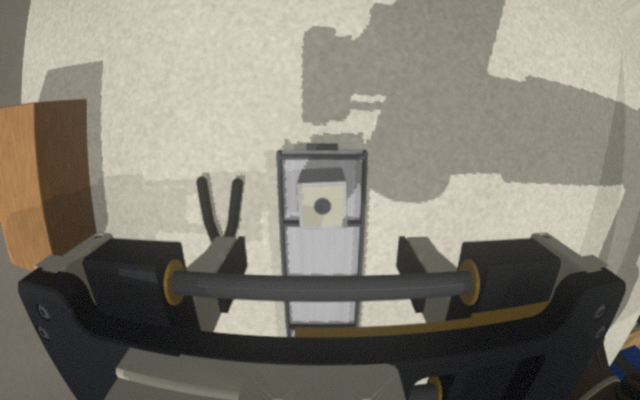

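The square flask stands upright in the rightmost bay, with its hole at (322,207). The tall flask is next.

>>> apply_moves --rows '[[[0.01,0,-0.001],0],[[0.034,0,-0.003],0],[[0.07,0,-0.005],0],[[0.11,0,-0.008],0],[[0.15,0,-0.011],0],[[0.19,0,-0.014],1],[[0.23,0,-0.017],1],[[0.27,0,-0.02],1],[[0.31,0,-0.023],1],[[0.35,0,-0.026],1],[[0.39,0,-0.029],1],[[0.43,0,-0.032],2],[[0.465,0,-0.035],2],[[0.495,0,-0.037],2],[[0.518,0,-0.039],2],[[0.532,0,-0.04],2],[[0.539,0,-0.0405],2],[[0.539,0,-0.0405],2],[[0.539,0,-0.0405],2]]'

```text
time_s: 16.52
tcp_pos: [0.4923, 0.2267, 0.2142]
eef_rot: [-90.0, 0.0, 93.2]
contact_force: [0.3, 0.3, -0.0]
gripper_width: 0.0874
```

```bash
python3 -c "
from h import *
delta(.4925,.2275,.1126,93.4)"
```

```text
t 16.525 pos [0.4923 0.2267 0.2142] rot [-89.99   0.    93.24] w 0.0874 F [ 0.3  0.3 -0. ]
-> tool [ 0.0008  0.1016 -0.0003] turn -0.16
```

>>> apply_moves --rows '[[[0.001,0.01,0],0],[[0.001,0.03,0],0],[[0.001,0.055,0],0],[[0.001,0.075,0],0],[[0.001,0.09,0],0],[[0.001,0.098,0],0],[[0.001,0.102,0],0],[[0.001,0.102,0],0]]'

```text
time_s: 17.52
tcp_pos: [0.4924, 0.2284, 0.1123]
eef_rot: [-90.0, -0.0, 93.3]
contact_force: [-0.3, -0.2, -0.1]
gripper_width: 0.0874
```

>>> apply_moves --rows '[[[0,0,0],0],[[0,0,0],0],[[0,0,0],0],[[0,0,0],0],[[0,0,0],0],[[0,0,0],0],[[0,0,0],0],[[0,0,0],0]]' --gripper 0

```text
time_s: 18.52
tcp_pos: [0.4922, 0.2283, 0.1122]
eef_rot: [-90.0, 0.0, 93.3]
contact_force: [-0.6, -0.2, 0.2]
gripper_width: 0.0377
```

>>> apply_moves --rows '[[[0,-0.005,0],0],[[0,-0.015,0],0],[[0,-0.03,0],0],[[0,-0.05,0],0],[[0,-0.07,0],0],[[0,-0.087,0],0],[[0,-0.1,0],0],[[0,-0.105,0],0],[[0,-0.105,0],0]]'

```text
time_s: 19.65
tcp_pos: [0.4922, 0.2284, 0.2173]
eef_rot: [-90.0, -0.0, 93.3]
contact_force: [0.1, -0.1, -3.8]
gripper_width: 0.0378
```

```bash
python3 -c "
from h import *
delta(.4951,-.2457,.2176,95.3)"
```

```text
t 19.65 pos [0.4922 0.2284 0.2173] rot [-9.001e+01 -2.000e-02  9.327e+01] w 0.0378 F [ 0.1 -0.1 -3.8]
-> tool [-4.734e-01 -3.000e-04  2.420e-02] turn -2.03
```

>>> apply_moves --rows '[[[-0.008,0,0],0],[[-0.026,0,0.001],0],[[-0.052,0,0.002],0],[[-0.082,0,0.004],0],[[-0.112,0,0.006],0],[[-0.142,0,0.007],-1],[[-0.172,0,0.009],-1],[[-0.202,0,0.01],-1],[[-0.232,0,0.012],-1],[[-0.262,0,0.013],-1],[[-0.292,0,0.015],-1],[[-0.322,0,0.016],-2],[[-0.352,0,0.018],-2],[[-0.382,0,0.02],-2],[[-0.412,0,0.021],-2],[[-0.438,0,0.022],-2],[[-0.457,0,0.023],-2],[[-0.469,0,0.024],-2],[[-0.473,0,0.024],-2],[[-0.473,0,0.024],-2]]'

```text
time_s: 22.15
tcp_pos: [0.4953, -0.2451, 0.2171]
eef_rot: [-90.0, -0.0, 95.3]
contact_force: [0.6, 0.2, -3.3]
gripper_width: 0.0378
```

>>> apply_moves --rows '[[[0,0.005,0],0],[[0,0.02,0],0],[[0,0.045,0],0],[[0,0.07,0],0],[[0,0.09,0],0],[[0,0.105,0],0],[[0,0.112,0],0],[[0,0.115,0],0],[[0,0.117,0],0],[[0,0.1185,0],0],[[0,0.1195,0],0],[[0,0.1195,0],0]]'

```text
time_s: 23.65
tcp_pos: [0.4954, -0.2452, 0.0978]
eef_rot: [-90.0, 0.0, 95.3]
contact_force: [0.0, 0.3, -2.5]
gripper_width: 0.0375
```

>>> apply_moves --rows '[[[0,0.0005,0],0],[[0,0.001,0],0],[[0,0.0012,0],0],[[0,0.0012,0],0]]'

```text
time_s: 24.15
tcp_pos: [0.4954, -0.2453, 0.0972]
eef_rot: [-90.0, 0.0, 95.3]
contact_force: [-2.9, 2.5, 5.0]
gripper_width: 0.0373
```

>>> apply_moves --rows '[[[0,0,0],0],[[0,0,0],0],[[0,0,0],0],[[0,0,0],0],[[0,-0.01,0],0],[[0,-0.03,0],0],[[0,-0.06,0],0],[[0,-0.09,0],0],[[0,-0.11,0],0],[[0,-0.118,0],0]]' --gripper 1

```text
time_s: 25.4
tcp_pos: [0.4958, -0.2453, 0.2164]
eef_rot: [-90.2, 0.0, 95.3]
contact_force: [-1.7, 0.5, -0.4]
gripper_width: 0.0876
```

```bash
python3 -c "
from h import *
delta(.4975,.159,.215,93.4)
c=capture('wrist');cv2.imwrite('pics/w4.png',c['pixels'])"
```

```text
t 25.4 pos [ 0.4958 -0.2453  0.2164] rot [-9.015e+01  4.000e-02  9.529e+01] w 0.0876 F [-1.7  0.5 -0.4]
-> tool [ 0.4025  0.0014 -0.0389] turn 1.89
```

View pics/w4.png

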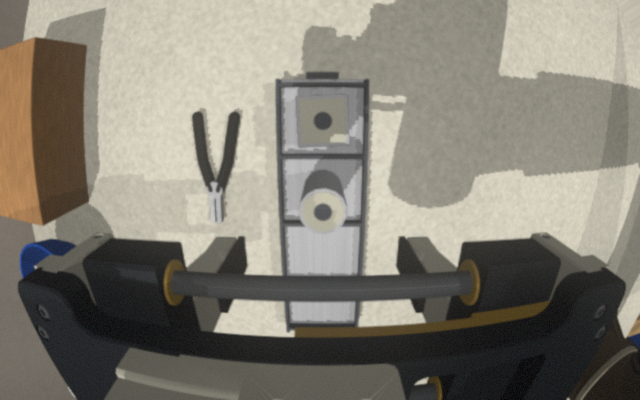

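The tall flask stands in the second bay from the right, with its hole at (323,212), and the square flask is at (323,121). The short flask is next.

>>> apply_moves --rows '[[[0.01,0,-0.001],0],[[0.03,0,-0.003],0],[[0.06,0,-0.006],0],[[0.093,0,-0.009],0],[[0.126,0,-0.012],0],[[0.16,0,-0.015],1],[[0.194,0,-0.019],1],[[0.228,0,-0.022],1],[[0.262,0,-0.025],1],[[0.296,0,-0.028],2],[[0.33,0,-0.032],2],[[0.36,0,-0.035],2],[[0.382,0,-0.037],2],[[0.395,0,-0.038],2],[[0.402,0,-0.039],2],[[0.402,0,-0.039],2],[[0.402,0,-0.039],2]]'

```text
time_s: 27.58
tcp_pos: [0.4971, 0.1581, 0.2144]
eef_rot: [-90.0, 0.0, 93.2]
contact_force: [-0.1, -0.6, -0.2]
gripper_width: 0.0876
```

```bash
python3 -c "
from h import *
delta(.4975,.159,.027+.015+.0656,93.4)
c=capture('wrist');cv2.imwrite('pics/w5.png',c['pixels'])"
```

```text
t 27.575 pos [0.4971 0.1581 0.2144] rot [-89.99   0.    93.24] w 0.0876 F [-0.1 -0.6 -0.2]
-> tool [ 0.0009  0.1068 -0.0004] turn -0.16
```

View pics/w5.png

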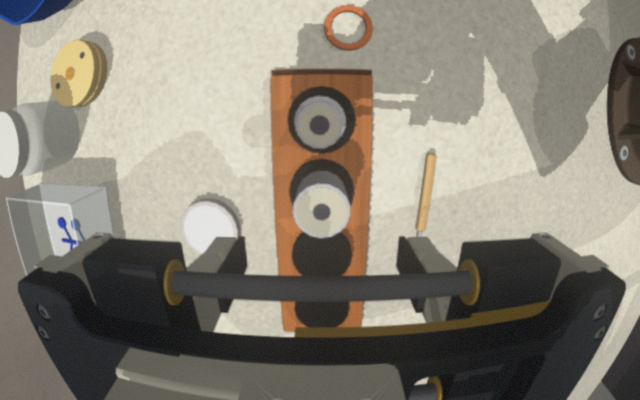

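The short flask is centred at (321,211) and the footed flask is at (319,125), so I'll grasp.

>>> apply_moves --rows '[[[0.001,0.01,0],0],[[0.001,0.03,0],0],[[0.001,0.055,0],0],[[0.001,0.078,0],0],[[0.001,0.094,0],0],[[0.001,0.103,0],0],[[0.001,0.107,0],0],[[0.001,0.107,0],0]]'

```text
time_s: 28.62
tcp_pos: [0.4972, 0.1596, 0.1075]
eef_rot: [-90.0, -0.0, 93.3]
contact_force: [0.3, 0.2, -0.1]
gripper_width: 0.0876
```

>>> apply_moves --rows '[[[0,0,0],0],[[0,0,0],0],[[0,0,0],0],[[0,0,0],0],[[0,0,0],0],[[0,0,0],0],[[0,0,0],0],[[0,0,0],0]]' --gripper 0

```text
time_s: 29.62
tcp_pos: [0.4972, 0.1597, 0.1075]
eef_rot: [-90.0, -0.0, 93.3]
contact_force: [-0.7, 0.5, 1.9]
gripper_width: 0.0456
```

>>> apply_moves --rows '[[[0,-0.005,0],0],[[0,-0.015,0],0],[[0,-0.03,0],0],[[0,-0.05,0],0],[[0,-0.07,0],0],[[0,-0.087,0],0],[[0,-0.1,0],0],[[0,-0.105,0],0],[[0,-0.105,0],0]]'

```text
time_s: 30.75
tcp_pos: [0.4971, 0.1596, 0.2126]
eef_rot: [-90.0, -0.0, 93.3]
contact_force: [-1.1, -0.3, -3.3]
gripper_width: 0.0458
```

```bash
python3 -c "
from h import *
delta(.489,-.1788,.2126,95.3)"
```

```text
t 30.75 pos [0.4971 0.1596 0.2126] rot [-9.001e+01 -2.000e-02  9.327e+01] w 0.0458 F [-1.1 -0.3 -3.3]
-> tool [-0.3374  0.      0.0274] turn -2.03
```

>>> apply_moves --rows '[[[-0.008,0,0.001],0],[[-0.025,0,0.002],0],[[-0.05,0,0.004],0],[[-0.078,0,0.006],0],[[-0.106,0,0.009],-1],[[-0.134,0,0.011],-1],[[-0.162,0,0.013],-1],[[-0.19,0,0.015],-1],[[-0.218,0,0.018],-1],[[-0.246,0,0.02],-2],[[-0.274,0,0.022],-2],[[-0.3,0,0.024],-2],[[-0.32,0,0.026],-2],[[-0.332,0,0.027],-2],[[-0.337,0,0.027],-2],[[-0.337,0,0.027],-2],[[-0.337,0,0.027],-2]]'

```text
time_s: 32.88
tcp_pos: [0.4895, -0.1779, 0.2124]
eef_rot: [-90.0, -0.0, 95.3]
contact_force: [-0.5, 0.2, -2.9]
gripper_width: 0.0455
```

>>> apply_moves --rows '[[[0,0.005,0],0],[[0,0.02,0],0],[[0,0.045,0],0],[[0,0.07,0],0],[[0,0.09,0],0],[[0,0.105,0],0],[[0,0.112,0],0],[[0,0.115,0],0],[[0,0.117,0],0],[[0,0.1185,0],0],[[0,0.1193,0],0],[[0,0.1193,0],0]]'

```text
time_s: 34.38
tcp_pos: [0.4895, -0.1784, 0.0933]
eef_rot: [-90.0, 0.0, 95.3]
contact_force: [0.3, -0.4, -3.0]
gripper_width: 0.0456
```

>>> apply_moves --rows '[[[0,0.0005,0],0],[[0,0.001,0],0],[[0,0.0012,0],0],[[0,0.0012,0],0]]'

```text
time_s: 34.88
tcp_pos: [0.4895, -0.1784, 0.0925]
eef_rot: [-90.0, 0.0, 95.3]
contact_force: [-2.1, 1.4, 5.1]
gripper_width: 0.0453
```

>>> apply_moves --rows '[[[0,0,0],0],[[0,0,0],0],[[0,0,0],0],[[0,0,0],0],[[0,-0.01,0],0],[[0,-0.03,0],0],[[0,-0.06,0],0],[[0,-0.09,0],0],[[0,-0.112,0],0],[[0,-0.122,0],0]]' --gripper 1

```text
time_s: 36.12
tcp_pos: [0.4899, -0.1784, 0.2159]
eef_rot: [-90.2, 0.0, 95.3]
contact_force: [-1.3, -0.3, -0.6]
gripper_width: 0.0876
```

```bash
python3 -c "
from h import *
delta(.5028,.0915,.215,93.4)
c=capture('wrist');cv2.imwrite('pics/w6.png',c['pixels'])"
```

```text
t 36.125 pos [ 0.4899 -0.1784  0.2159] rot [-9.015e+01  2.000e-02  9.528e+01] w 0.0876 F [-1.3 -0.3 -0.6]
-> tool [ 0.2676  0.0009 -0.0377] turn 1.88
```

View pics/w6.png

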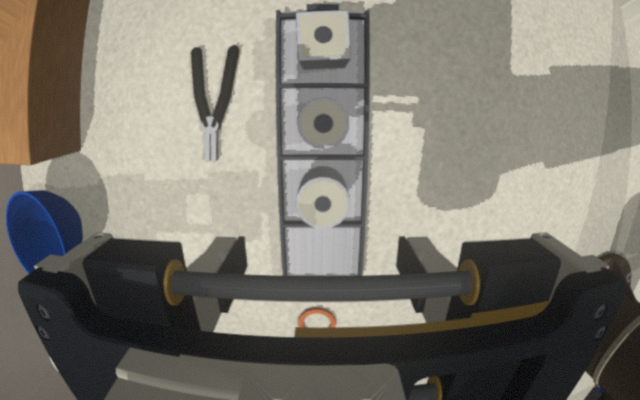

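All three flasks stand in their bays: square (323,34), tall (323,123) and short (323,204). The footed flask is next.

>>> apply_moves --rows '[[[0.01,0,-0.001],0],[[0.03,0,-0.004],0],[[0.055,0,-0.008],0],[[0.085,0,-0.012],1],[[0.115,0,-0.016],1],[[0.145,0,-0.02],1],[[0.175,0,-0.025],1],[[0.205,0,-0.029],2],[[0.23,0,-0.032],2],[[0.25,0,-0.035],2],[[0.262,0,-0.037],2],[[0.2675,0,-0.038],2],[[0.2675,0,-0.038],2],[[0.2675,0,-0.038],2]]'

```text
time_s: 37.92
tcp_pos: [0.5026, 0.091, 0.2139]
eef_rot: [-90.0, 0.0, 93.2]
contact_force: [-0.1, 0.3, -0.4]
gripper_width: 0.0876
```

```bash
python3 -c "
from h import *
delta(.5028,.0915,.027+.02+.0656,93.4)
c=capture('wrist');cv2.imwrite('pics/w7.png',c['pixels'])"
```

```text
t 37.925 pos [0.5026 0.091  0.2139] rot [-89.99   0.    93.24] w 0.0876 F [-0.1  0.3 -0.4]
-> tool [ 0.0005  0.1013 -0.0002] turn -0.16
```

View pics/w7.png

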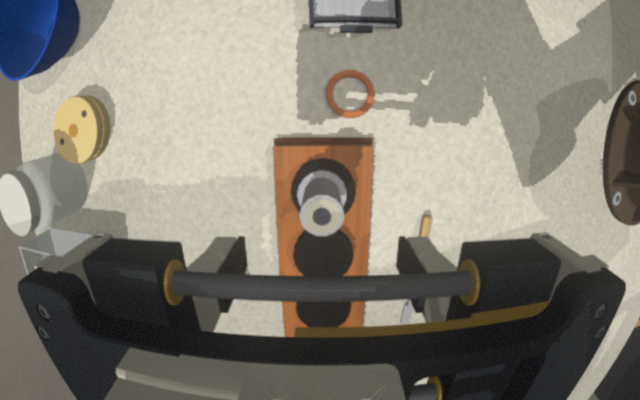

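The footed flask is centred between the jaws at (321,214).

>>> apply_moves --rows '[[[0,0.01,0],0],[[0,0.03,0],0],[[0,0.055,0],0],[[0,0.075,0],0],[[0,0.09,0],0],[[0,0.098,0],0],[[0,0.1015,0],0],[[0,0.1015,0],0]]'

```text
time_s: 38.98
tcp_pos: [0.5028, 0.0916, 0.1127]
eef_rot: [-90.0, -0.0, 93.3]
contact_force: [0.3, 0.5, -0.5]
gripper_width: 0.0876
```

>>> apply_moves --rows '[[[0,0,0],0],[[0,0,0],0],[[0,0,0],0],[[0,0,0],0],[[0,0,0],0],[[0,0,0],0],[[0,0,0],0],[[0,0,0],0],[[0,0,0],0]]' --gripper 0

```text
time_s: 40.1
tcp_pos: [0.5026, 0.0915, 0.1125]
eef_rot: [-90.0, -0.0, 93.3]
contact_force: [-1.0, 0.3, -0.1]
gripper_width: 0.0335
```

>>> apply_moves --rows '[[[0,-0.005,0],0],[[0,-0.015,0],0],[[0,-0.03,0],0],[[0,-0.05,0],0],[[0,-0.07,0],0],[[0,-0.087,0],0],[[0,-0.1,0],0],[[0,-0.105,0],0],[[0,-0.105,0],0]]'

```text
time_s: 41.22
tcp_pos: [0.5026, 0.0915, 0.2176]
eef_rot: [-90.0, -0.0, 93.3]
contact_force: [0.8, 0.5, -3.5]
gripper_width: 0.0336
```

```bash
python3 -c "
from h import *
delta(.4828,-.111,.2176,95.3)"
```

```text
t 41.225 pos [0.5026 0.0915 0.2176] rot [-9.002e+01 -2.000e-02  9.327e+01] w 0.0336 F [ 0.8  0.5 -3.5]
-> tool [-0.2011  0.      0.0313] turn -2.03
```

>>> apply_moves --rows '[[[-0.006,0,0.001],0],[[-0.02,0,0.003],0],[[-0.04,0,0.006],0],[[-0.063,0,0.01],-1],[[-0.086,0,0.013],-1],[[-0.11,0,0.017],-1],[[-0.134,0,0.021],-1],[[-0.157,0,0.024],-2],[[-0.177,0,0.028],-2],[[-0.192,0,0.03],-2],[[-0.199,0,0.031],-2],[[-0.201,0,0.031],-2],[[-0.201,0,0.031],-2],[[-0.201,0,0.031],-2]]'

```text
time_s: 42.98
tcp_pos: [0.4833, -0.1105, 0.2175]
eef_rot: [-90.0, -0.0, 95.3]
contact_force: [0.0, -0.1, -2.9]
gripper_width: 0.0336
```

>>> apply_moves --rows '[[[0,0.005,0],0],[[0,0.02,0],0],[[0,0.045,0],0],[[0,0.07,0],0],[[0,0.09,0],0],[[0,0.105,0],0],[[0,0.112,0],0],[[0,0.115,0],0],[[0,0.117,0],0],[[0,0.1185,0],0],[[0,0.1193,0],0],[[0,0.1193,0],0]]'

```text
time_s: 44.48
tcp_pos: [0.4833, -0.1109, 0.0983]
eef_rot: [-90.0, -0.0, 95.3]
contact_force: [-0.3, -0.9, -3.7]
gripper_width: 0.0335
```

>>> apply_moves --rows '[[[0,0.0005,0],0],[[0,0.001,0],0],[[0,0.0012,0],0],[[0,0.0012,0],0]]'

```text
time_s: 44.98
tcp_pos: [0.4833, -0.1109, 0.0974]
eef_rot: [-90.0, 0.0, 95.3]
contact_force: [-2.1, 0.9, 4.6]
gripper_width: 0.0338
```

>>> apply_moves --rows '[[[0,0,0],0],[[0,0,0],0],[[0,0,0],0],[[0,0,0],0],[[0,-0.01,0],0],[[0,-0.03,0],0],[[0,-0.06,0],0],[[0,-0.09,0],0],[[0,-0.13,0],0],[[0,-0.16,0],0],[[0.04,-0.165,0],0],[[0.08,-0.165,0],0],[[0.12,-0.165,0],0],[[0.16,-0.165,0],0],[[0.19,-0.165,0],0],[[0.2,-0.165,0],0],[[0.2,-0.165,0],0],[[0.2,-0.165,0],0]]' --gripper 1

```text
time_s: 47.22
tcp_pos: [0.4648, 0.0875, 0.2621]
eef_rot: [-90.0, 0.0, 95.2]
contact_force: [1.4, -0.3, -0.8]
gripper_width: 0.0875
```

```bash
python3 -c "
from h import *
print(get_state()['time_s'],get_state()['qd'].round(2))
c=capture('top');cv2.imwrite('pics/t8.png',cv2.resize(c['pixels'][160:245,320:495],None,fx=4.5,fy=4.5,interpolation=2))
c=capture('scene');cv2.imwrite('pics/s8.png',cv2.resize(c['pixels'][100:220,180:350],None,fx=4.5,fy=4.5,interpolation=2))"
```

```text
47.225 [-0.39  0.08 -0.1   0.02  0.13 -0.24]
```

View pics/t8.png

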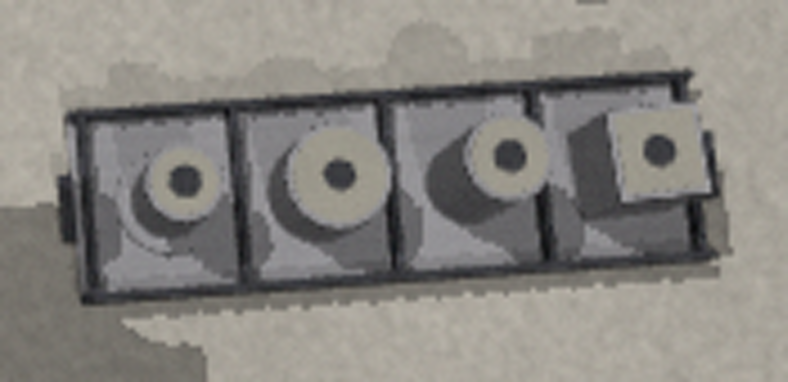

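View pics/s8.png

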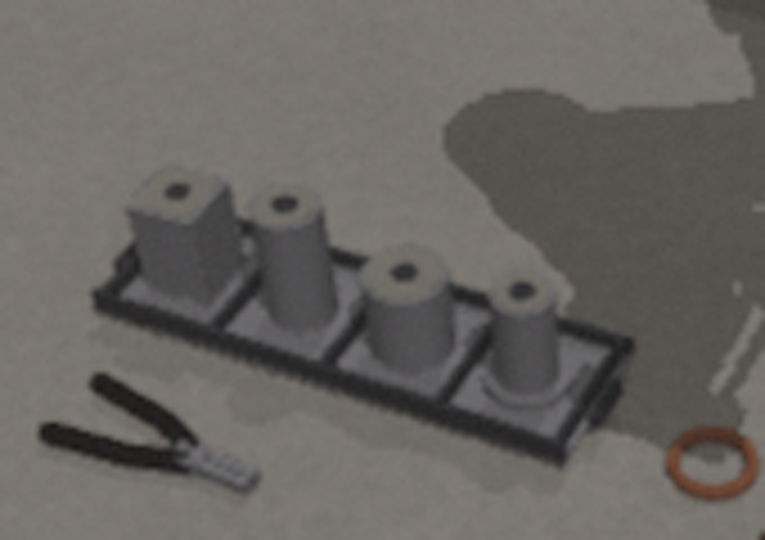

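Run:
```python
from h import *
c=capture("top")
ctr=np.array([.4921,-.2122]);a=np.radians(5.28);X=np.array([np.cos(a),np.sin(a)]);Y=np.array([-np.sin(a),np.cos(a)])
for n,p,h in(("footed",(184,181),.062),("short",(340,174),.05),("tall",(510,155),.072),("square",(659,150),.058)):
    w=ray(c,np.array(p)/4.5+[319.6,159.6],.012+h)[0][:2]-ctr;print(n,(w@X).round(4),(w@Y).round(4))
close_job()
```

```text
footed 0.0009 0.1008
short 0.0011 0.0321
tall 0.001 -0.0354
square 0.0009 -0.1037
the job is handed in; nothing more can be done
```

All four flasks are in the kiln tray in reverse order, and I handed the job in at about 47 s of the 102 s allowed; no verdict is reported.

From the robot's left, the rack held square, tall, short and footed. The tray now holds footed, short, tall and square in that order.

- **Handling:** I moved the flasks one at a time. Each was lowered until light contact (about 5–7 N) and then released, with nothing tipped or dropped.
- **Position:** in the last top view, the flask tops are within about 1 mm of the bay centres across the tray and 2 mm along it. The bay centres came from the same camera, which is good to about 2 mm.
- **Upright and clear:** the last top and scene pictures show every flask upright on its bay floor, with the gripper open and well away.

No check failed. The only disagreement was 1–2 mm between the top and wrist cameras on the starting positions, and I used values in between.

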